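# Top shot of the bowl through a hand mirror

## Task

We are filming a recipe, and the little camera on its low tripod looks up at a slope, over the bowl. With the scoop, bring at least two of the small potatoes from the metal tray into the white bowl without touching them with the fingers or spilling any, and put the scoop down. Then take the hand mirror by its handle, glass down, and hold it in the air over the middle of the bowl, in the middle of the camera's line of sight, turned and tilted so that the camera sees in it straight down into the bowl; finish while still holding it there for the shot, touching nothing else with it, and leave the camera and the other things where they are.

Things in the scene. Friction and masses are not known exactly. Their poses are not given: they have to be found in the camera images.
- bowl: White round bowl that receives the potatoes and is to be filmed, 135 mm across the rim, 69 mm high, inner floor 8 mm up and about 72 mm wide, wall 5 mm; stands fast. Origin: centre of its underside; z up.
- tray: Shallow oblong metal prep tray, outside 215 x 100 mm, walls 22 mm high and 3 mm thick, floor 3 mm thick; stands fast. Origin: centre of its underside; x along its length, away from the robot, to the end where the potatoes lie; z up.
- scoop: Steel flat-bottomed scoop, 110 g, lying level in the near half of the tray, handle out over its near wall. Pan 90 mm long, 80 mm wide (75 inside), floor 2.5 mm thick, back wall 40 mm high; side walls step down from 33 to 12 mm and stop 12 mm short of the open nose. Origin: middle of the pan's underside; x to the nose (edge at +45 mm, back at -45 mm), z up.
- scoop_grip (a point): Middle of the part of the scoop's wooden handle to be gripped, 105 mm behind the scoop's origin and 46 mm above its underside. The handle is a straight bar along the scoop's x, 18 mm wide (y), 14 mm thick (z), from x = -44 to -160 mm.
- potato_1: Small new potato, like an egg about 33 mm long and 28 mm thick, 18 g, wet and slippery (friction 0.2); one of four alike, in the far half of the tray. Origin: its middle, 14 mm above what it lies on.
- potato_2: Small new potato, like an egg about 33 mm long and 28 mm thick, 18 g, wet and slippery (friction 0.2); one of four alike, in the far half of the tray. Origin: its middle, 14 mm above what it lies on.
- potato_3: Small new potato, like an egg about 33 mm long and 28 mm thick, 18 g, wet and slippery (friction 0.2); one of four alike, in the far half of the tray. Origin: its middle, 14 mm above what it lies on.
- potato_4: Small new potato, like an egg about 33 mm long and 28 mm thick, 18 g, wet and slippery (friction 0.2); one of four alike, in the far half of the tray. Origin: its middle, 14 mm above what it lies on.
- mirror: Rectangular hand mirror with a plain white plastic back and handle, 160 g, lying on the worktop with its glass down. Frame 124 x 104 mm, 10 mm thick, glass 108 x 88 mm. Origin: middle of the glass; x away from the handle (along the 124 mm side), z out of the mirror's back (the glass faces -z; z is up at the start).
- mirror_grip (a point): Middle of the part of the mirror's handle to be gripped, 105 mm from the middle of the glass along the mirror's -x, 7 mm above the worktop at the start. The handle is a bar along x, 22 mm wide (y), 14 mm thick (z, from the worktop up), from x = -81 to -164 mm.
- lens (a point): Front of the lens (45 mm across) of the small black camera behind the bowl, 100 to 140 mm above the worktop, standing fast. It looks along its own -x, 30 degrees upward, to a point straight above the middle of the bowl, 185 to 220 mm off level; y level. A mirror there, tilted 30 degrees off level with its glass down and to the camera, turns the view straight down.
- onion: Bystander: brown onion, 78 mm across, 85 mm high, behind the mirror. Origin: centre of its underside.
- garlic: Bystander: garlic bulb, 60 mm across, 59 mm high, behind the bowl to the right. Origin: centre of its underside.
- salt: Bystander: small salt mill, 44 mm across, 90 mm high, in front of the bowl beside the tray. Origin: centre of its underside.
- tripod: Low three-legged table tripod under the camera (body 106 mm wide, 62 mm high); feet 62 mm from its middle; stands fast. Origin: on the worktop under its column, about 12 mm behind the lens front; x level, away from the bowl; z up.
Not all that is in view belongs to the job. What is shaped like the potato_3 but black or blue is not meant.

How it is judged:
By the outcome, as a careful person would: the job done as asked, in the order asked, and still so for the second after the job is handed in, while the arm keeps its last pose, push and grip.
It also fails if it takes over 61 s, if anything falls off the work surface, if the arm or the gripper's body presses on something with over 40 N, if the wrist force passes 120 N, or if a joint passes its speed limit or range.

## Robot

A 6-joint arm with a two-finger parallel gripper is mounted at the origin on a cart in front of the work surface, level with it; the furniture and walls round the work are solid. World frame = base frame: x ahead of the robot, y to its left, z up, the work surface at z = 0. Lengths are in m, angles in rad, forces in N, time in s.
With the tool pointing down it reaches from about 0.35 to 0.85 m from the base axis. Payload 8.1 kg.
Tool frame: the origin (TCP) lies at the very end of the fingers, on their centre line; the grasp point (between the pads) lies 19 mm behind it; z points along the fingers, y is the line along which they close (so a half turn about z gives the same grasp; the last joint's range is limited). The gripper opens to 93 mm and grips with 3 to 60 N. Pads are 15 mm wide; open, the fingers measure 128 mm over their backs; the gripper's body (75 mm by 188 mm) begins 65 mm behind the grasp point.
Start: joints at [1.035, 0.13, 1.488, -0, 1.523, -0.085], TCP at [0.261, 0.54, 0.219] pointing down, gripper open.
Joint ranges: [-2.96, 2.96], [-0.89, 2.26], [0.02, 2.5], [-1.34, 4.48], [0, 2.73], [-2.66, 2.66]. Speed limits (rad/s): [2.39, 2.39, 2.79, 3.14, 3.14, 3.14].

## Interface

Orientations are given as a rotation vector (axis times angle).
In Python, from plant import monitor, eyes, ticket gives the robot as it stands.
- The arm moves only by the tool arm_command, never from a script. Its argument "deltas" is a list that holds one entry, the list of rows, each a list of 6 numbers: the shift along the world's x, y, z in cm, then the turn, a rotation vector about the world's x, y, z in degrees. In form: [[[tx, ty, tz, rx, ry, rz], ...]]. A call has 1 to 12 rows; each row shifts and turns the commanded pose from where the row before left it; what a row does not reach is not made up. A row lasts 1/12 s, in which the tool goes at most 41.7 mm and 7.16 degrees, less where a joint would pass 70% of its speed; a pose out of reach is approached as far as the arm can. A call is refused whole if a number of a shift passes 4.17 or a number of a turn 7.16, either way. A call with a gripper value outside its range is refused whole. "gripper" is the opening, from -1 (shut) to 1 (fully open), set as the call begins (left out, the last holds). The fingers move at their own pace and stop on an object; "squeeze" is the grip in N (left out, the last holds). Time passes only in rows, so rows that do not move let the fingers close. It gives the time, the measured TCP pose, the force, the opening and the grip force at its end, in the units of the state.
- monitor.read_state(): the state, without advancing time (a new reading comes with each control period).
- eyes.read_camera(name): name is "scene" or "side" or "wrist"; returns the picture (420x560x3 uint8, blue, green, red); there is no depth.
- eyes.camera_model(name): a dict with "fx", "fy", "cx", "cy" (pixels), "rvec" (rotation vector, rad) and "tvec" (3), from world to camera coordinates, as OpenCV has them. Camera axes: x right, y down, z forward; pixel columns grow to the right and rows downward; lengths in m; the calibration is good to about 2 mm. A picture is of the moment at which its call begins: read the wrist's pose just before it. camera_model takes no time and is no camera call; for the wrist camera it gives the pose at the moment of the call.
- ticket.close_job(): hands the job in; it is judged then, once.
The state is a dict: "t": time; "q": joint angles; "dq": joint speeds; "joint_torque": joint torques, N m; "tool_pos": TCP position; "orientation": TCP orientation; "force": force on the tool from outside, world axes, zero at the start; "wrist_torque": the same for the moment, N m; "opening": finger opening in m; "gripper_force": force on a finger pad.
Only numpy, scipy, OpenCV 4.12 (cv2) and the standard library are available. Lean on these libraries where they do the work, as an engineer would, in place of code of your own. Each camera call takes 0.05 s, during which the arm holds its last target. There are 200 camera calls.

## Working session

There is one attempt and no reset: what is moved stays moved. The work goes in short steps, Python scripts to look and compute and a tool call to move; the robot and the scene stay as the last step left them, time stands still between calls to the robot, and variables do not carry over. Pictures are saved under pics/ and viewed, at most 11 in all, crops included, and the job is handed in when it is done.

Besides the shell and the picture viewer there is one more tool, called by a JSON object that holds its "op" and its "data", one argument or row to a line. arm_command: Moves the arm, as the interface text tells. Its arguments: {"type":"object","properties":{"deltas":{"type":"array"},"gripper":{"type":"number"},"squeeze":{"type":"number"}},"required":["deltas"]}

```bash
mkdir -p pics; ls
python3 - <<'E'
from plant import monitor, eyes
import cv2
s=monitor.read_state(); print(s)
for n in("scene","side"):
    im=eyes.read_camera(n); m=eyes.camera_model(n); print(n,m)
    cv2.imwrite(f"pics/{n}_raw.png",im); cv2.imwrite(f"pics/{n}0.png",cv2.resize(im,(800,600),interpolation=cv2.INTER_CUBIC))
E
```

```text
pics
{'t': 0.0, 'q': array([ 1.03459407e+00,  1.31159548e-01,  1.48923989e+00,  9.42425647e-06,
        1.52301933e+00, -8.54172137e-02]), 'dq': array([-0.00259453,  0.00048549, -0.00120053, -0.0002237 ,  0.00140627,
        0.00074438]), 'joint_torque': array([-1.39470307e-03, -5.59844148e+01, -4.91758311e+01,  7.66448211e-02,
        3.53428570e-02, -1.38616583e-04]), 'tool_pos': array([0.26110167, 0.53958592, 0.21761006]), 'orientation': array([-7.01984940e-01, -3.06157624e+00,  2.72599979e-03]), 'force': array([-0.21890755,  0.4984467 , -0.18809179]), 'wrist_torque': array([ 0.03538055, -0.05526477, -0.03642585]), 'gripper_force': 0.0, 'opening': 0.09316772357792041}
scene {'fx': 395.0520973613182, 'fy': 395.0520973613182, 'cx': 284.28300578473073, 'cy': 211.59996112131373, 'rvec': array([ 0.64241111, -2.75298776,  0.98337758]), 'tvec': array([0.53479252, 0.24195674, 1.04024069])}
side {'fx': 387.33918472528256, 'fy': 387.33918472528256, 'cx': 284.3106683081602, 'cy': 204.29377318194102, 'rvec': array([ 0.00756555, -2.60228649,  1.7275048 ]), 'tvec': array([0.5849708 , 0.06508891, 0.91707767])}
```

View pics/scene0.png

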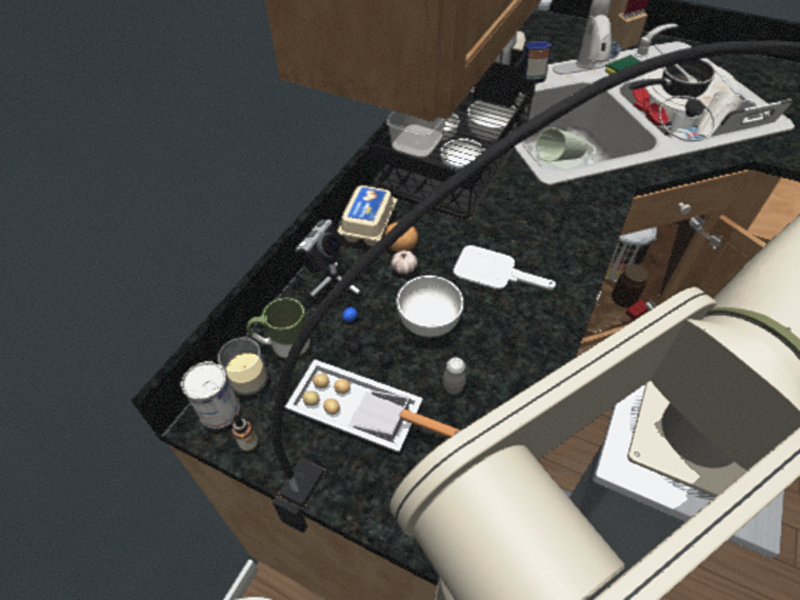

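View pics/side0.png

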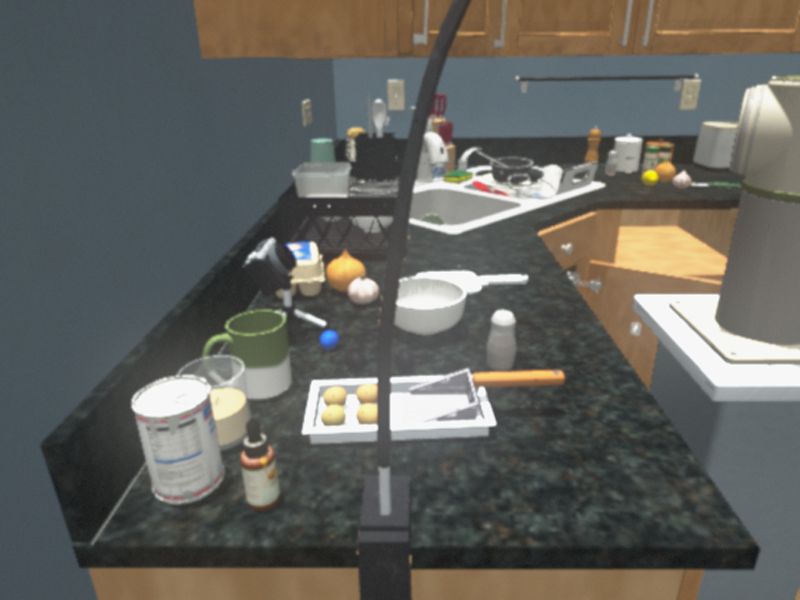

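The scene view shows the tray with four potatoes (~(325,395)) and scoop (handle to (457,433)). It also shows the bowl (430,305), mirror (490,268) and camera (320,240). The blue ball (350,314) is the distractor; the potatoes meant are the four tan ones in the tray. Next, enlarged crops to confirm and measure.

```bash
cat > h.py <<'E'
import numpy as np, cv2
from plant import monitor, eyes
from scipy.spatial.transform import Rotation as R
def cam(n):
    m=eyes.camera_model(n); K=np.array([[m['fx'],0,m['cx']],[0,m['fy'],m['cy']],[0,0,1]]); return K,np.array(m['rvec']),np.array(m['tvec'])
def ray(c,uv):
    K,r,t=c; M=R.from_rotvec(r).as_matrix(); d=M.T@np.linalg.inv(K)@np.array([uv[0],uv[1],1.]); return -M.T@t,d
def atz(c,uv,z):
    o,d=ray(c,uv); return o+d*(z-o[2])/d[2]
def tri(c1,u1,c2,u2):
    o1,d1=ray(c1,u1);o2,d2=ray(c2,u2)
    s=np.linalg.lstsq(np.c_[d1,-d2],o2-o1,rcond=None)[0]; a=o1+d1*s[0];b=o2+d2*s[1]; return (a+b)/2,np.linalg.norm(a-b)
def proj(c,P):
    K,r,t=c; return cv2.projectPoints(np.atleast_2d(np.array(P,float)),r,t,K,None)[0][:,0]
E
python3 - <<'E'
import cv2
a=cv2.imread("pics/scene_raw.png"); cv2.imwrite("pics/c1.png",cv2.resize(a[155:320,190:400],None,fx=3.6,fy=3.6,interpolation=cv2.INTER_CUBIC))
a=cv2.imread("pics/side_raw.png"); cv2.imwrite("pics/c2.png",cv2.resize(a[155:315,160:400],None,fx=3.3,fy=3.3,interpolation=cv2.INTER_CUBIC))
E
```

```text
(no output)
```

View pics/c1.png

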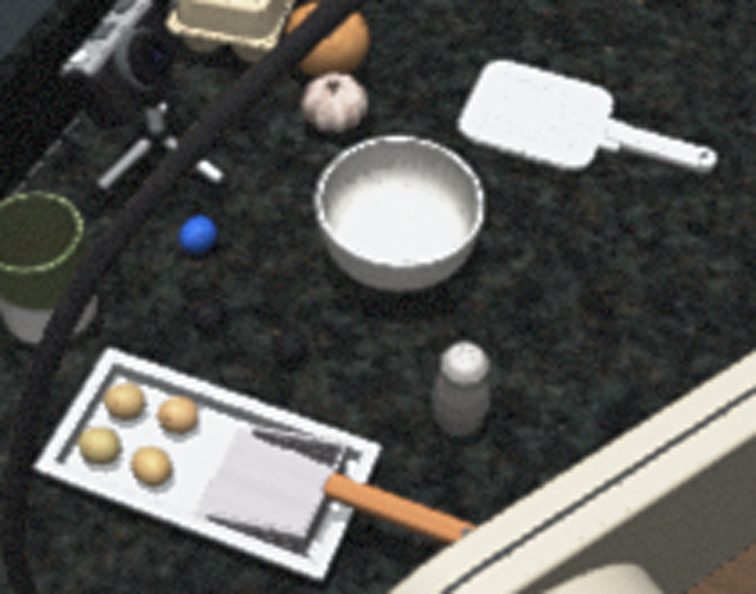

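View pics/c2.png

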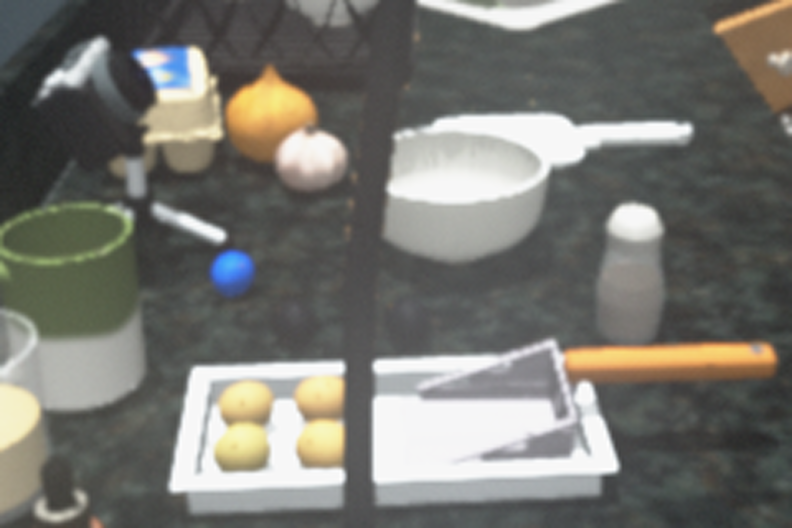

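Confirmed: tan potatoes in c1 at (125,400), (178,413), (100,445), (151,465). The blue one at (198,234) and two dark ones near (210,310) and (290,345) lie outside the tray and are not meant.

```bash
cat > m.py <<'E'
from h import *
S=cam("scene");D=cam("side")
f1=lambda u:((u[0]+.5)/3.6-.5+190,(u[1]+.5)/3.6-.5+155)
f2=lambda u:((u[0]+.5)/3.3-.5+160,(u[1]+.5)/3.3-.5+155)
np.set_printoptions(precision=4,suppress=True)
def p(name,us,z,c=S,f=f1):
    a=np.array([atz(c,f(u),z) for u in us]); print(name,a[:,:2].tolist() and np.round(a[:,:2],4).tolist(),'mean',a.mean(0)[:2]); return a
t=p('tray',[(110,350),(381,446),(322,580),(36,467)],.022)
d=((t[0]+t[3])-(t[1]+t[2]))/2;print('len',np.linalg.norm(d),'yaw',np.degrees(np.arctan2(d[1],d[0])),'w',np.linalg.norm(t[0]-t[3]))
p('tray side',[(188,367),(617,470),(170,490)],.022,D,f2)
p('bowl',[(316,205),(484,207)],.069); p('bowltop',[(400,137)],.069);p('bowl side right',[(549,165)],.069,D,f2)
m=p('mirror',[(490,60),(612,95),(580,168),(459,130)],.01);d=((m[0]+m[3])-(m[1]+m[2]))/2;print('len',np.linalg.norm(d),np.degrees(np.arctan2(d[1],d[0])),np.linalg.norm(m[0]-m[3]))
p('mhandle end',[(716,158)],.012);p('mhandle end side',[(692,133)],.01,D,f2)
q=p('potatoes',[(125,400),(178,413),(100,445),(151,465)],.017)
q=p('potatoes side',[(246,402),(242,446)],.017,D,f2)
p('scoop nose',[(235,430),(203,512)],.006);p('nose side',[(372,400),(372,465)],.006,D,f2)
p('handle base',[(328,482)],.056);p('back top',[(352,452),(308,552)],.043)
print('hend',tri(S,f1((470,535)),D,f2((770,358))))
p('hend side',[(774,360)],.049,D,f2)
print('lens',tri(S,f1((151,56)),D,f2((128,83))));
p('tripod feet',[(103,185),(217,177)],.004)
p('salt',[(461,425)],0);p('salttop',[(466,355)],.09);p('garlic',[(335,102)],.03);p('onion',[(330,40)],.04)
E
python3 m.py
```

```text
tray [[0.7063, 0.1851], [0.4799, 0.1682], [0.4717, 0.2825], [0.7003, 0.2968]] mean [0.5895 0.2331]
len 0.22800837901323048 yaw 3.9193862170009703 w 0.11187098803261493
tray side [[0.7139, 0.1821], [0.4752, 0.2824], [0.7026, 0.2984]] mean [0.6306 0.2543]
bowl [[0.6102, 0.0167], [0.4881, -0.0415]] mean [ 0.5492 -0.0124]
bowltop [[0.5804, -0.0803]] mean [ 0.5804 -0.0803]
bowl side right [[0.4866, -0.0092]] mean [ 0.4866 -0.0092]
mirror [[0.5655, -0.2554], [0.4478, -0.2633], [0.4436, -0.1666], [0.5566, -0.1608]] mean [ 0.5034 -0.2115]
len 0.11558081175870652 3.402252311594019 0.09496343217978445
mhandle end [[0.3396, -0.2293]] mean [ 0.3396 -0.2293]
mhandle end side [[0.3419, -0.2188]] mean [ 0.3419 -0.2188]
potatoes [[0.6739, 0.2164], [0.6317, 0.2083], [0.67, 0.2581], [0.6271, 0.2557]] mean [0.6507 0.2346]
potatoes side [[0.676, 0.2115], [0.6725, 0.2538]] mean [0.6743 0.2327]
scoop nose [[0.5893, 0.1967], [0.5771, 0.2673]] mean [0.5832 0.232 ]
nose side [[0.6053, 0.1931], [0.6027, 0.2559]] mean [0.604  0.2245]
handle base [[0.4937, 0.2287]] mean [0.4937 0.2287]
back top [[0.4921, 0.1931], [0.4852, 0.2769]] mean [0.4886 0.235 ]
hend (array([0.3868, 0.2211, 0.0521]), np.float64(0.004121582368474164))
hend side [[0.3822, 0.2202]] mean [0.3822 0.2202]
lens (array([ 0.7826, -0.0221,  0.1276]), np.float64(0.0025658022652750604))
tripod feet [[0.8117, 0.0322], [0.727, -0.0201]] mean [0.7694 0.006 ]
salt [[0.4372, 0.1126]] mean [0.4372 0.1126]
salttop [[0.4416, 0.109]] mean [0.4416 0.109 ]
garlic [[0.6634, -0.1253]] mean [ 0.6634 -0.1253]
onion [[0.698, -0.1849]] mean [ 0.698  -0.1849]
```

Rough poses are clear. Next I work out the move to the scoop handle.

```bash
cat >> h.py <<'E'
def down(yaw,pitch=0):
    """tool pose: y axis across the handle; yaw deg; pitch deg>0 = nose up"""
    y=np.radians(yaw); b=np.array([[np.cos(y),np.sin(y),0],[np.sin(y),-np.cos(y),0],[0,0,-1]]).T.T
    b=np.column_stack([[np.cos(y),np.sin(y),0],[np.sin(y),-np.cos(y),0],[0,0,-1]])
    return R.from_rotvec(-np.radians(pitch)*np.array([-np.sin(y),np.cos(y),0]))*R.from_matrix(b)
def go(pos,Rt):
    s=monitor.read_state(); Rc=R.from_rotvec(s['orientation']); d=Rt*Rc.inv(); f=Rt*R.from_euler('z',180,degrees=True)*Rc.inv()
    print('t',round(s['t'],2),'d cm',np.round((np.array(pos)-s['tool_pos'])*100,2),'rot',np.round(np.degrees(d.as_rotvec()),2),'alt',np.round(np.degrees(f.as_rotvec()),1),'q',np.round(s['q'],2),'F',np.round(s['force'],1))
E
python3 -c "
from h import *
go([.434,.2245,.032],down(4))"
```

```text
t 0.1 d cm [ 17.29 -31.51 -18.57] rot [-4.0000e-02 -1.2000e-01 -1.5017e+02] alt [ 0.1 -0.  29.8] q [ 1.03  0.13  1.49  0.    1.52 -0.09] F [0.1 0.5 0.1]
```

{"op": "arm_command", "data": {
  "deltas": [
    [[1.45,-2.6,-0.7,0,0,2.5],[1.45,-2.6,-0.7,0,0,2.5],[1.45,-2.6,-0.7,0,0,2.5],[1.45,-2.6,-0.7,0,0,2.5],[1.45,-2.6,-0.7,0,0,2.5],[1.45,-2.6,-0.7,0,0,2.5],[1.45,-2.6,-0.7,0,0,2.5],[1.45,-2.6,-0.7,0,0,2.5],[1.45,-2.6,-0.7,0,0,2.5],[1.45,-2.6,-0.7,0,0,2.5],[1.45,-2.6,-0.7,0,0,2.5],[1.45,-2.9,-0.7,0,0,2.3]]
  ],
  "gripper": 1
}}

```text
t: 1.1
tool_pos: [0.4356, 0.2239, 0.134]
orientation: [0.113, -3.139, -0.0]
force: [0.8, 0.4, -0.4]
opening: 0.093
gripper_force: 0.0
```

```bash
python3 -c "
from h import *
go([.434,.2245,.032],down(4))
for n in ('scene','wrist'):
  im=eyes.read_camera(n); cv2.imwrite(f'pics/{n}1raw.png',im)
print(eyes.camera_model('wrist'))
w=cv2.resize(im,(533,400)); s=cv2.imread('pics/scene1raw.png')[130:330,180:313]
cv2.imwrite('pics/w1.png',np.hstack([w,cv2.resize(s,(266,400))]))"
```

```text
t 1.1 d cm [ -0.16   0.06 -10.2 ] rot [ 4.0000e-02 -0.0000e+00  1.7988e+02] alt [-0.  -0.  -0.1] q [ 0.37 -0.11  1.89  0.    1.37 -1.27] F [ 0.8  0.4 -0.4]
{'fx': 307.9255786410084, 'fy': 307.9255786410084, 'cx': 280.23318515286104, 'cy': 204.93289531154693, 'rvec': array([-2.0252145 , -2.1657794 , -0.25810247]), 'tvec': array([-0.1896977 , -0.44616574,  0.19866302])}
```

View pics/w1.png

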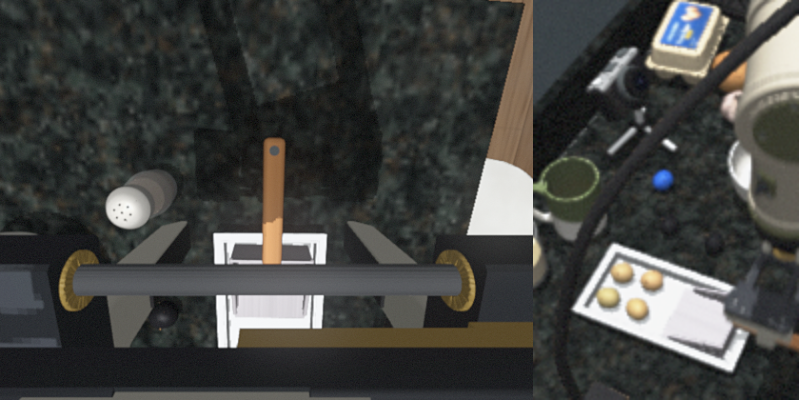

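The wrist view shows the scoop handle from end (274,139) to (272,262), between the open fingers.

```bash
python3 -c "
from h import *
W=cam('wrist');k=560/533
print(atz(W,(274*k,139*k),.056),atz(W,(272*k,262*k),.056))
print('edges',atz(W,(264*k,200*k),.056),atz(W,(284*k,200*k),.056),'traycorn',atz(W,(214*k,234*k),.022),atz(W,(327*k,234*k),.022))
print('tip',proj(W,[.4356,.2239,.134])/k)
"
```

```text
[0.38461279 0.22190662 0.056     ] [0.49350624 0.22802361 0.056     ]
edges [0.43633338 0.21710004 0.056     ] [0.43518196 0.23415588 0.056     ] traycorn [0.48384018 0.16948438 0.022     ] [0.47616863 0.28259    0.022     ]
tip [[273.95864571 232.75099494]]
```

{"op": "arm_command", "data": {
  "deltas": [
    [[0,0.1,-2,0,0,0],[0,0,-2,0,0,0],[0,0,-2,0,0,0],[0,0,-2,0,0,0],[0,0,-1.3,0,0,0],[0,0,-0.7,0,0,0],[0,0,-0.2,0,0,0],[0,0,0,0,0,0]]
  ]
}}

```text
t: 1.87
tool_pos: [0.435, 0.2264, 0.0325]
orientation: [0.109, -3.139, 0.0]
force: [0.1, 0.3, 0.6]
opening: 0.0928
gripper_force: 0.0
```

{"op": "arm_command", "data": {
  "deltas": [
    [[0,0,0,0,0,0],[0,0,0,0,0,0],[0,0,0,0,0,0],[0,0,0,0,0,0],[0,0,0,0,0,0],[0,0,0,0,0,0],[0,0,0,0,0,0],[0,0,0,0,0,0],[0,0,0,0,0,0]]
  ],
  "gripper": -1,
  "squeeze": 50
}}

```text
t: 2.62
tool_pos: [0.4354, 0.2261, 0.0326]
orientation: [0.109, -3.14, -0.0]
force: [1.1, 0.9, 0.5]
opening: 0.0378
gripper_force: 0.0
```

{"op": "arm_command", "data": {
  "deltas": [
    [[0,0,0,0,0,0],[0,0,0,0,0,0],[0,0,0,0,0,0],[0,0,0,0,0,0],[0,0,0,0,0,0],[0,0,0,0,0,0]]
  ]
}}

```text
t: 3.12
tool_pos: [0.4354, 0.2261, 0.0326]
orientation: [0.109, -3.14, 0.0]
force: [1.1, -0.5, 0.1]
opening: 0.0174
gripper_force: 49.7
```

{"op": "arm_command", "data": {
  "deltas": [
    [[0.5,0.03,-0.1,0,0,0],[0.8,0.06,0,0,0,0],[0.8,0.06,0,0,0,0],[0.8,0.06,0,0,0,0],[0.8,0.06,0,0,0,0],[0.8,0.05,0,0,0,0],[0.8,0.05,0,0,0,0],[0.8,0.05,0,0,0,0],[0.8,0.05,0,0,0,0],[0.8,0.05,0,0,0,0]]
  ]
}}

```text
t: 3.95
tool_pos: [0.5126, 0.2315, 0.0321]
orientation: [0.109, -3.139, -0.0]
force: [-5.3, -0.8, 7.6]
opening: 0.0179
gripper_force: 49.7
```

```bash
python3 -c "
from h import *
a=[eyes.read_camera(n) for n in ('scene','side')]
cv2.imwrite('pics/p1.png',np.hstack([cv2.resize(a[0][225:325,190:315],(400,320)),cv2.resize(a[1][235:320,180:300],(400,320))]))
go([.54,.2325,.032],down(4))"
```

```text
t 4.05 d cm [ 2.6   0.1  -0.02] rot [ 1.4000e-01  5.0000e-02 -1.7996e+02] alt [-0.   0.1  0. ] q [ 0.33  0.2   1.76  0.    1.17 -1.31] F [ 1.4 -0.2  1.8]
```

View pics/p1.png

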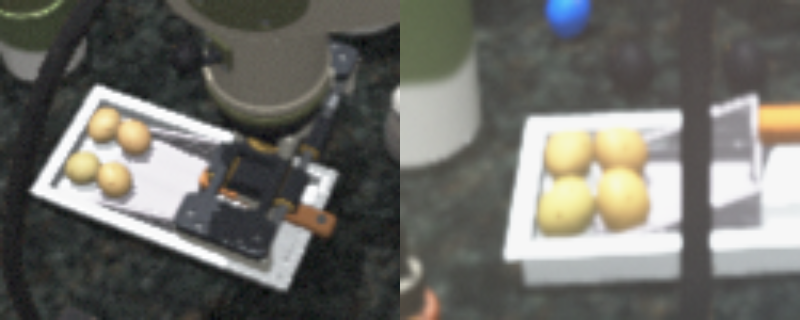

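The pan's nose has reached the potatoes (crop (115,180)). They are bunched against the far wall, so I push on.

{"op": "arm_command", "data": {
  "deltas": [
    [[0.4,0.03,0,0,0,0],[0.4,0.03,0,0,0,0],[0.4,0.03,0,0,0,0],[0.4,0.03,0,0,0,0],[0.4,0.02,0,0,0,0],[0.2,0.02,0,0,0,0],[0.2,0.01,0,0,0,0],[0,0,0,0,0,0]]
  ]
}}

```text
t: 4.72
tool_pos: [0.5362, 0.2332, 0.032]
orientation: [0.109, -3.139, -0.0]
force: [-4.8, -0.8, 6.7]
opening: 0.0179
gripper_force: 49.7
```

```bash
python3 -c "
from h import *
a=[eyes.read_camera(n) for n in ('scene','side')]
cv2.imwrite('pics/p2.png',np.hstack([cv2.resize(a[0][225:325,190:315],(400,320)),cv2.resize(a[1][235:320,180:300],(400,320))]))
go([.54,.2325,.032],down(4))"
```

```text
t 4.82 d cm [ 0.38 -0.07 -0.  ] rot [-5.0000e-02  1.0000e-02 -1.7998e+02] alt [-0. -0.  0.] q [ 0.32  0.26  1.7   0.    1.18 -1.32] F [-4.6  0.2  6.6]
```

View pics/p2.png

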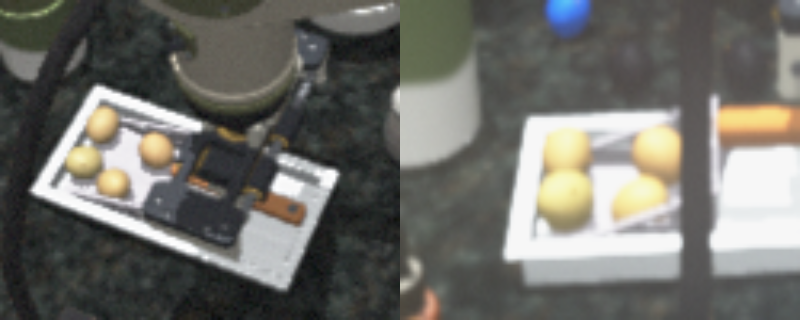

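Two rear potatoes are in the pan ((157,148),(113,183)). The front two are at the nose by the wall, so I push a little further.

{"op": "arm_command", "data": {
  "deltas": [
    [[0.2,0.01,0,0,0,0],[0.2,0.01,0,0,0,0],[0.2,0.01,0,0,0,0],[0,0,0,0,0,0]]
  ]
}}

```text
t: 5.15
tool_pos: [0.5421, 0.2335, 0.0321]
orientation: [0.109, -3.139, -0.0]
force: [-4.7, 0.1, 6.8]
opening: 0.0175
gripper_force: 49.7
```

{"op": "arm_command", "data": {
  "deltas": [
    [[0.2,0.01,0,0,0,0],[0.2,0.01,0,0,0,0],[0,0,0,0,0,0]]
  ]
}}

```text
t: 5.4
tool_pos: [0.544, 0.2335, 0.0319]
orientation: [0.109, -3.134, 0.001]
force: [-15.9, -1.7, 16.6]
opening: 0.0175
gripper_force: 49.9
```

```bash
python3 -c "
from h import *
a=[eyes.read_camera(n) for n in ('scene','side')]
cv2.imwrite('pics/p3.png',np.hstack([cv2.resize(a[0][225:325,190:315],(400,320)),cv2.resize(a[1][235:320,180:300],(400,320))]))
go([.54,.2325,.032],down(4))"
```

```text
t 5.5 d cm [-0.4  -0.1   0.01] rot [-4.5000e-01 -6.0000e-02 -1.7999e+02] alt [ 0.  -0.3  0. ] q [ 0.32  0.28  1.68  0.    1.19 -1.32] F [-15.4  -2.2  15.9]
```

View pics/p3.png

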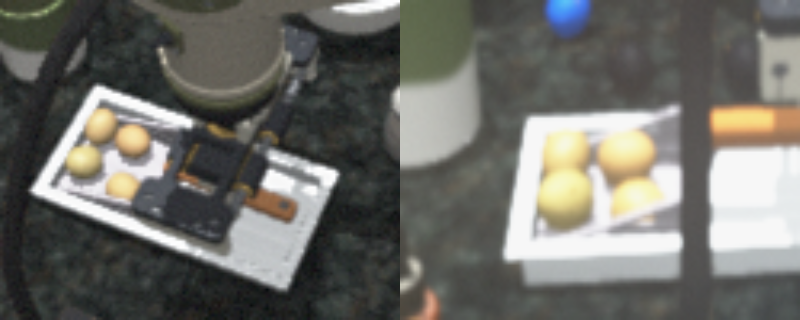

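{"op": "arm_command", "data": {
  "deltas": [
    [[-0.15,-0.01,0.05,0,0,0],[-0.07,0,0,0.1,-1.5,0],[-0.07,0,0,0.1,-1.5,0],[-0.07,0,0,0.1,-1.5,0],[-0.07,0,0,0.1,-1.5,0],[-0.06,0,0,0.1,-1.5,0],[-0.06,0,0,0.1,-1.5,0],[-0.06,0,0,0.1,-1.5,0],[-0.06,0,0.1,0.1,-1.5,0],[0,0,0.1,0,0,0],[0,0,0.2,0,0,0],[0,0,0.2,0,0,0]]
  ]
}}

```text
t: 6.5
tool_pos: [0.5395, 0.2333, 0.0381]
orientation: [-0.102, 2.931, 0.01]
force: [1.3, -0.2, -2.0]
opening: 0.0173
gripper_force: 49.9
```

{"op": "arm_command", "data": {
  "deltas": [
    [[0,0,0.3,0,-1,0],[0,0,0.5,0.1,-1,0],[0,0,0.7,0.1,-1,0],[0,0,1,0.1,-1,0],[0,0,1.3,0.1,-1,0],[0,0,1.5,0.1,-1,0],[0,0,1.5,0.1,-1,0],[0,0,1.5,0,-1,0],[0,0,1.5,0,0,0],[0,0,1.2,0,0,0],[0,0,0.8,0,0,0],[0,0,0.4,0,0,0]]
  ]
}}

```text
t: 7.5
tool_pos: [0.5404, 0.2337, 0.1622]
orientation: [-0.096, 2.788, 0.019]
force: [0.2, -0.1, -1.2]
opening: 0.0176
gripper_force: 49.9
```

```bash
python3 -c "
from h import *
a=[eyes.read_camera(n) for n in ('scene','side')]
cv2.imwrite('pics/p4.png',np.hstack([cv2.resize(a[0][185:325,190:330],(400,400)),cv2.resize(a[1][175:320,170:320],(400,400))]))
go([.54,.2325,.16],down(4,20))"
```

```text
t 7.6 d cm [-0.02 -0.1  -0.11] rot [  61.59    4.34 -169.03] alt [-0.   0.1  0. ] q [ 0.39 -0.18  1.94 -0.13  1.05 -1.21] F [ 0.2  0.2 -1. ]
```

View pics/p4.png

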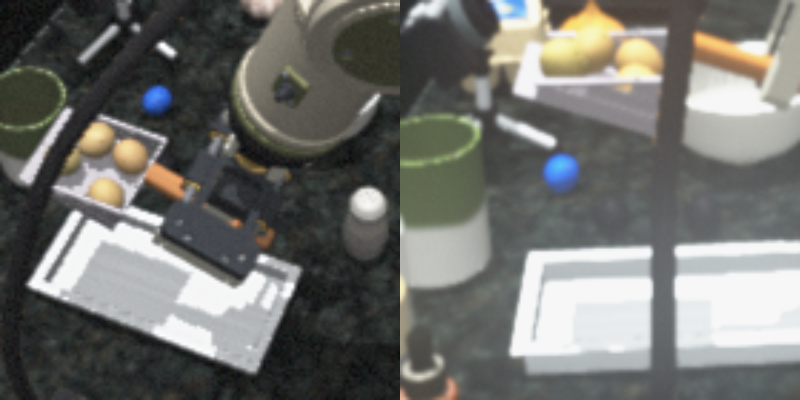

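All four potatoes are in the scoop and the tray is empty. I carry them over the bowl.

{"op": "arm_command", "data": {
  "deltas": [
    [[-0.12,-0.4,0.08,0,0,0],[-0.25,-0.8,0.15,0,0,0],[-0.37,-1.2,0.22,0,0,0],[-0.5,-1.6,0.3,0,0,0],[-0.5,-1.6,0.3,0,0,0],[-0.5,-1.6,0.3,0,0,0],[-0.5,-1.6,0.3,0,0,0],[-0.5,-1.6,0.3,0,0,0],[-0.5,-1.6,0.3,0,0,0],[-0.5,-1.6,0.3,0,0,0],[-0.5,-1.6,0.3,0,0,0],[-0.5,-1.6,0.3,0,0,0]]
  ]
}}

```text
t: 8.6
tool_pos: [0.4862, 0.0641, 0.1907]
orientation: [-0.097, 2.792, 0.017]
force: [0.9, 0.1, -0.9]
opening: 0.0179
gripper_force: 49.9
```

{"op": "arm_command", "data": {
  "deltas": [
    [[-0.5,-1.6,0.3,0,0,0],[-0.5,-1.6,0.3,0,0,0],[-0.5,-1.6,0.3,0,0,0],[-0.5,-1.6,0.3,0,0,0],[-0.37,-1.2,0.22,0,0,0],[-0.25,-0.8,0.15,0,0,0],[-0.12,-0.4,0.08,0,0,0],[0,0,0,0,0,0]]
  ]
}}

```text
t: 9.27
tool_pos: [0.4594, -0.0237, 0.2076]
orientation: [-0.094, 2.791, 0.017]
force: [-0.2, 0.4, -2.1]
opening: 0.0173
gripper_force: 49.9
```

```bash
python3 -c "
from h import *
go([.468,-.0225,.187],down(4,-40))"
```

```text
t 9.27 d cm [ 0.86  0.12 -2.06] rot [ -31.14   -2.14 -177.14] alt [-4.1 59.9  0.1] q [-0.25 -0.66  2.21  0.11  1.27 -1.91] F [-0.2  0.4 -2.1]
```

{"op": "arm_command", "data": {
  "deltas": [
    [[-0.2,0,-0.3,0,1,0],[-0.45,0,-0.6,0,1,0],[-0.68,0,-0.89,0,1,0],[-0.68,0,-0.89,0,1,0],[-0.68,0,-0.89,0,1,0],[-0.68,0,-0.89,0,1,0],[-0.68,0,-0.89,0,1,0],[-0.68,0,-0.89,0,1,0],[-0.68,0,-0.89,0,1,0],[-0.68,0,-0.89,0,1,0],[-0.68,0,-0.89,0,1,0],[-0.68,0,-0.89,0,1,0]]
  ]
}}

```text
t: 10.27
tool_pos: [0.3848, -0.0227, 0.1093]
orientation: [-0.1, 3.001, 0.029]
force: [-0.5, -0.1, -2.2]
opening: 0.0177
gripper_force: 49.9
```

{"op": "arm_command", "data": {
  "deltas": [
    [[-0.45,0,-0.6,0,0,0],[-0.2,0,-0.3,0,0,0],[0,0,0,0,0,0]]
  ]
}}

```text
t: 10.52
tool_pos: [0.378, -0.0225, 0.1001]
orientation: [-0.1, 3.001, 0.03]
force: [-0.0, 0.8, -1.7]
opening: 0.0177
gripper_force: 49.9
```

```bash
python3 -c "
from h import *
go([.387,-.0235,.138],down(4,-10))
a=eyes.read_camera('scene'); cv2.imwrite('pics/p5raw.png',a); cv2.imwrite('pics/p5sraw.png',eyes.read_camera('side'))"
```

```text
t 10.52 d cm [ 0.9  -0.1   3.79] rot [  -3.21    1.13 -179.85] alt [-2.1 17.9  0.3] q [-0.25 -0.62  2.34  0.06  1.29 -1.9 ] F [-0.   0.8 -1.7]
```

{"op": "arm_command", "data": {
  "deltas": [
    [[0.1,0,0.41,-0.14,2,0],[0.1,0,0.41,-0.14,2,0],[0.1,0,0.41,-0.14,2,0],[0.1,0,0.41,-0.14,2,0],[0.1,0,0.41,-0.14,2,0],[0.1,0,0.41,-0.14,2,0],[0.1,0,0.41,-0.14,2,0],[0.1,0,0.41,-0.14,2,0],[0.1,0,0.41,-0.14,2,0],[0.2,0,0.45,-0.14,2,0],[0.2,0,0.45,-0.14,2,0],[0.25,0,0.45,-0.14,2,0]]
  ]
}}

```text
t: 11.62
tool_pos: [0.3955, -0.0226, 0.1524]
orientation: [0.091, -2.861, -0.005]
force: [-0.2, 0.3, -2.1]
opening: 0.0178
gripper_force: 49.9
```

{"op": "arm_command", "data": {
  "deltas": [
    [[0.27,0,0.45,-0.14,2,0],[0.27,0,0.45,-0.14,2,0],[0.27,0,0.45,-0.14,2,0],[0.3,0,0.45,-0.14,2,0],[0.3,0,0.45,-0.14,2,0],[0.3,0,0.45,-0.14,2,0],[0.3,0,0.45,-0.14,2,0],[0.42,0,0.4,-0.14,2,0],[0.42,0,0.4,-0.14,2,0],[0.42,0,0.4,-0.14,2,0],[0.42,0,0.4,-0.14,2,0],[0.42,0,0.4,-0.14,2,0]]
  ]
}}

```text
t: 12.62
tool_pos: [0.4368, -0.0226, 0.2035]
orientation: [0.074, -2.443, 0.016]
force: [0.1, 0.3, -1.0]
opening: 0.0178
gripper_force: 49.9
```

{"op": "arm_command", "data": {
  "deltas": [
    [[0.42,0,0.4,-0.14,2,0],[0.42,0,0.4,-0.14,2,0],[0,0,0,0,0,0],[0,0,0,0,0,0],[0,0,0,0,0,0],[0,0,0,0,0,0]]
  ]
}}

```text
t: 13.12
tool_pos: [0.4439, -0.0226, 0.2112]
orientation: [0.071, -2.373, 0.019]
force: [0.0, 0.2, -1.5]
opening: 0.0173
gripper_force: 49.9
```

```bash
python3 -c "
from h import *
go([.434,.2245,.16],down(4,0))
a=eyes.read_camera('scene'); cv2.imwrite('pics/p6raw.png',a); b=eyes.read_camera('side'); cv2.imwrite('pics/p6sraw.png',b)
# potato-coloured blobs
for n,i in(('scene',a),('side',b)):
  h=cv2.cvtColor(i,cv2.COLOR_BGR2HSV); m=cv2.inRange(h,(14,70,110),(30,200,255)); k,_,st,c=cv2.connectedComponentsWithStats(m)
  print(n,[(st[j,4],c[j].round(0).tolist()) for j in range(1,k) if st[j,4]>25])
"
```

```text
t 13.12 d cm [-0.99 24.71 -5.12] rot [ -67.06   -3.66 -166.43] alt [  2.4 -43.9   0.5] q [-0.09  0.48  1.27 -0.11  2.15 -1.74] F [ 0.   0.2 -1.5]
scene [(np.int32(213), [344.0, 19.0]), (np.int32(63), [442.0, 12.0]), (np.int32(35), [454.0, 136.0]), (np.int32(66), [322.0, 153.0]), (np.int32(29), [273.0, 159.0]), (np.int32(144), [284.0, 167.0]), (np.int32(166), [296.0, 215.0]), (np.int32(166), [431.0, 231.0]), (np.int32(1189), [424.0, 258.0]), (np.int32(27), [166.0, 250.0]), (np.int32(380), [405.0, 296.0]), (np.int32(431), [398.0, 315.0]), (np.int32(227), [389.0, 333.0]), (np.int32(663), [362.0, 382.0]), (np.int32(26), [555.0, 340.0]), (np.int32(153), [554.0, 356.0]), (np.int32(131), [551.0, 380.0]), (np.int32(895), [527.0, 399.0]), (np.int32(456), [194.0, 410.0]), (np.int32(703), [490.0, 411.0])]
side [(np.int32(2081), [164.0, 20.0]), (np.int32(7720), [434.0, 20.0]), (np.int32(405), [289.0, 31.0]), (np.int32(64), [248.0, 92.0]), (np.int32(184), [415.0, 102.0]), (np.int32(50), [462.0, 101.0]), (np.int32(265), [462.0, 120.0]), (np.int32(8155), [449.0, 184.0]), (np.int32(520), [241.0, 189.0]), (np.int32(87), [285.0, 208.0]), (np.int32(38), [184.0, 323.0]), (np.int32(35), [190.0, 332.0]), (np.int32(4090), [158.0, 408.0]), (np.int32(4244), [389.0, 409.0])]
```

{"op": "arm_command", "data": {
  "deltas": [
    [[0,0,1,0.2,-4,0],[-0.1,0,1,0.2,-4,0],[-0.1,0,0.5,0.2,-4,0],[-0.1,1.2,0,0.2,-4,0],[-0.1,2,0,0.2,-4,0],[-0.1,2.5,-0.5,0.2,-4,0],[-0.1,2.8,-0.5,0.2,-4,0],[-0.1,2.8,-0.5,0.2,-4,0],[-0.1,2.8,-1,0.2,-4,0],[-0.1,2.8,-1,0.2,-4,0],[0,2.8,-1,0.2,-3.9,0.5],[0,2.6,-1,0,0,0]]
  ]
}}

```text
t: 14.22
tool_pos: [0.4333, 0.2018, 0.1813]
orientation: [-0.11, 3.136, 0.002]
force: [-0.8, -0.1, -0.2]
opening: 0.0171
gripper_force: 49.9
```

{"op": "arm_command", "data": {
  "deltas": [
    [[0,1.6,0,0,0,0],[0,0.8,0,0,0,0],[0,0,0,0,0,0]]
  ]
}}

```text
t: 14.47
tool_pos: [0.4345, 0.2255, 0.1814]
orientation: [0.111, -3.138, -0.001]
force: [0.3, 0.6, -0.6]
opening: 0.0181
gripper_force: 49.9
```

```bash
python3 -c "
from h import *
go([.4354,.2261,.0330],down(3.9,0))
a=eyes.read_camera('scene'); cv2.imwrite('pics/p7raw.png',a); b=eyes.read_camera('side'); cv2.imwrite('pics/p7sraw.png',b)
r=lambda i,y,x,h,w:cv2.resize(i[y:y+h,x:x+w],(400,300),interpolation=cv2.INTER_CUBIC)
o=cv2.imread('pics/scene_raw.png');
cv2.imwrite('pics/p7.png',np.vstack([np.hstack([r(a,180,260,75,100),r(b,180,250,75,100)]),np.hstack([r(a,150,190,75,100),r(b,155,160,75,100)])]))
"
```

```text
t 14.47 d cm [  0.09   0.06 -14.84] rot [ 1.2000e-01 -4.0000e-02  1.7984e+02] alt [-0.  -0.1 -0.2] q [ 0.37 -0.15  1.84  0.    1.46 -1.27] F [ 0.3  0.6 -0.6]
```

View pics/p7.png

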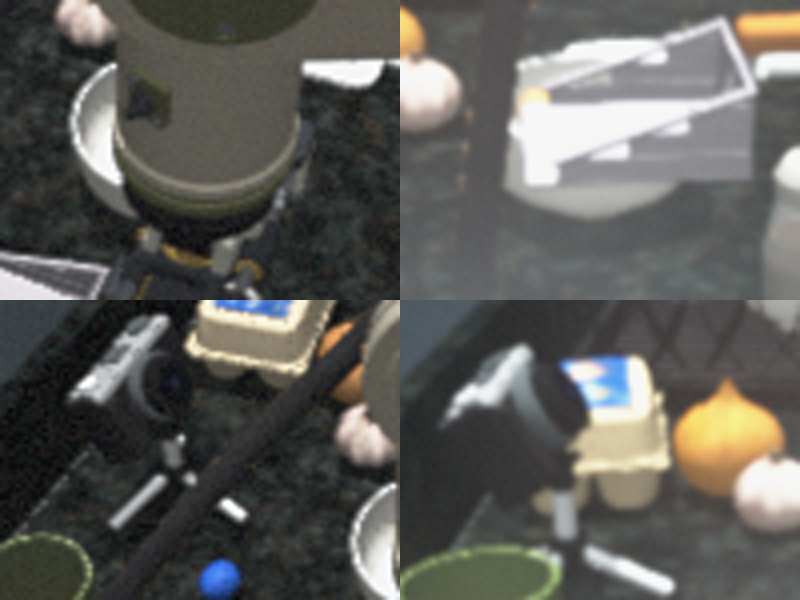

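The scoop is empty and a potato shows in the bowl at (535,97) in the side crop. The lens front is at (168,385) in the scene crop and (560,395) in the side crop. I set the scoop down and refine the lens position.

{"op": "arm_command", "data": {
  "deltas": [
    [[0,0,-1,0,0,0],[0.03,0.02,-2,0,0,0],[0.03,0.02,-2.5,0,0,0],[0.03,0.02,-2.5,0,0,0],[0,0,-2.5,0,0,0],[0,0,-2,0,0,0],[0,0,-1,0,0,0],[0,0,-0.6,0,0,0],[0,0,-0.4,0,0,0],[0,0,-0.2,0,0,0],[0,0,-0.1,0,0,0],[0,0,0,0,0,0]]
  ]
}}

```text
t: 15.57
tool_pos: [0.4366, 0.2252, 0.034]
orientation: [0.108, -3.14, -0.001]
force: [-0.3, 0.5, -0.7]
opening: 0.0176
gripper_force: 49.9
```

```bash
python3 -c "
from h import *
go([.4354,.2261,.0330],down(3.9,0))
S=cam('scene');D=cam('side')
print('lens',tri(S,(232,171.2),D,(200,178.75)))
print('column',tri(S,(233.4,187.5),D,(201.5,209)))
print('foot',atz(S,(250.5,203),.004),atz(D,(228,224.5),.004),atz(S,(218,205),.004))
for d in(.2,.21,.22):
  for z in (.11,.12,.13): print(d,z,proj(S,[.549+d,-.017,z])[0],proj(D,[.549+d,-.017,z])[0])
"
```

```text
t 15.57 d cm [-0.12  0.09 -0.1 ] rot [ 1.0000e-02 -5.0000e-02  1.7996e+02] alt [-0. -0. -0.] q [ 0.37  0.01  1.96  0.    1.16 -1.27] F [-0.3  0.5 -0.7]
lens (array([ 0.77672106, -0.01523734,  0.1324433 ]), np.float64(0.003119239004749541))
column (array([ 0.78215087, -0.01912014,  0.05502412]), np.float64(0.0016904850671850857))
foot [ 0.72698448 -0.02386824  0.004     ] [ 0.72588968 -0.03966187  0.004     ] [0.81469171 0.02890688 0.004     ]
0.2 0.11 [240.66299657 178.8504612 ] [213.55191358 187.82597945]
0.2 0.12 [240.38701835 176.48485877] [213.1932036  183.78653437]
0.2 0.13 [240.10734384 174.08757283] [212.83138455 179.71207794]
0.21 0.11 [237.74720885 177.77027532] [209.27959484 187.85482049]
0.21 0.12 [237.45253392 175.40310707] [208.90252431 183.81629706]
0.21 0.13 [237.15392168 173.00430994] [208.52218622 179.7427772 ]
0.22 0.11 [234.84510949 176.69516044] [205.0089549 187.8836502]
0.22 0.12 [234.53191681 174.32646735] [204.6135383 183.846048 ]
0.22 0.13 [234.21454937 171.92620028] [204.21469584 179.7734643 ]
```

{"op": "arm_command", "data": {
  "deltas": [
    [[0,0,-0.1,0,0,0],[0,0,-0.05,0,0,0],[0,0,0,0,0,0]]
  ]
}}

```text
t: 15.82
tool_pos: [0.4363, 0.2253, 0.0323]
orientation: [0.108, -3.139, -0.001]
force: [-1.2, 1.1, 1.9]
opening: 0.0173
gripper_force: 49.9
```

{"op": "arm_command", "data": {
  "deltas": [
    [[0,0,0,0,0,0],[0,0,0,0,0,0],[0,0,0,0,0,0],[0,0,0,0,0,0],[0,0,0,0,0,0],[0,0,0,0,0,0],[0,0,0,0,0,0]]
  ],
  "gripper": 0.2
}}

```text
t: 16.4
tool_pos: [0.4358, 0.2249, 0.0315]
orientation: [0.108, -3.138, 0.0]
force: [-0.3, 0.1, -0.2]
opening: 0.0546
gripper_force: 0.0
```

```bash
python3 -c "
from h import *
print(monitor.read_state()['opening'])
go([.3987,-.2185,.003],down(4,0))"
```

```text
0.05459216837146245
t 16.4 d cm [ -3.71 -44.34  -2.85] rot [-1.6000e-01 -1.0000e-02 -1.7994e+02] alt [ 0.  -0.1  0.1] q [ 0.37  0.02  1.97  0.    1.16 -1.27] F [-0.3  0.1 -0.2]
```

{"op": "arm_command", "data": {
  "deltas": [
    [[0,0,2,0,0,0],[0,0,3.5,0,0,0],[0,0,3.5,0,0,0],[0,0,2,0,0,0],[-0.2,-2.5,0,0,0,0],[-0.3,-3.5,0,0,0,0],[-0.3,-3.8,0,0,0,0],[-0.3,-3.8,0,0,0,0],[-0.3,-3.8,0,0,0,0],[-0.3,-3.8,0,0,0,0],[-0.3,-3.8,0,0,0,0],[-0.3,-3.8,0,0,0,0]]
  ],
  "gripper": 1
}}

```text
t: 17.4
tool_pos: [0.4123, -0.0647, 0.1418]
orientation: [0.108, -3.139, 0.0]
force: [1.6, 0.0, 0.4]
opening: 0.0934
gripper_force: 0.0
```

{"op": "arm_command", "data": {
  "deltas": [
    [[-0.3,-3.8,0,0,0,0],[-0.3,-3.8,0,0,0,0],[-0.3,-3.5,0,0,0,0],[-0.3,-2.5,0,0,0,0],[-0.3,-1.5,0,0,0,0],[-0.2,-0.3,0,0,0,0],[0,0,0,0,0,0]]
  ]
}}

```text
t: 17.98
tool_pos: [0.3953, -0.2176, 0.1414]
orientation: [0.105, -3.138, -0.001]
force: [0.1, 0.2, -0.8]
opening: 0.0931
gripper_force: 0.0
```

```bash
python3 -c "
from h import *
go([.3987,-.2185,.003],down(4,0))
W=cam('wrist'); a=eyes.read_camera('wrist'); cv2.imwrite('pics/w2raw.png',a)
g=cv2.cvtColor(a,cv2.COLOR_BGR2GRAY)
print('exp',proj(W,[[.3987,-.2185,.014],[.34,-.223,.014],[.42,-.217,.014]]))
for x in (.35,.36,.37,.38,.39,.40):
  uv=proj(W,[x,-.22,.014])[0]; r=int(round(uv[1])); 
  if not 0<=r<420: continue
  m=(g[r]>150); c=int(uv[0]); idx=np.flatnonzero(m[max(0,c-60):c+60])+max(0,c-60)
  if len(idx): 
    P=[atz(W,(u,r),.013) for u in (idx[0]-.5,idx[-1]+.5)]; print(x,len(idx),idx[0],idx[-1],P[0][:2],P[1][:2],'mid',(P[0]+P[1])[:2]/2)
# end
from numpy import *
S=cam('scene'); b=eyes.read_camera('scene'); s=eyes.read_camera('side'); cv2.imwrite('pics/p8raw.png',b); cv2.imwrite('pics/p8s.png',s)
for n,i in(('scene',b),('side',s)):
  h=cv2.cvtColor(i,cv2.COLOR_BGR2HSV); m=cv2.inRange(h,(14,70,110),(30,200,255)); k,_,st,c=cv2.connectedComponentsWithStats(m)
  print(n,[(int(st[j,4]),c[j].round(0).tolist()) for j in range(1,k) if st[j,4]>15 and 180<c[j][0]<360 and 150<c[j][1]<320])
"
```

```text
t 17.98 d cm [  0.34  -0.09 -13.84] rot [-2.0000e-01  3.0000e-02 -1.7982e+02] alt [-0.  -0.1  0.2] q [-0.62 -0.23  1.98 -0.    1.39 -2.25] F [ 0.1  0.2 -0.8]
exp [[280.69724171 200.25027564]
 [280.08790084 138.52319908]
 [280.77087996 221.24407437]]
0.35 21 265 285 [ 0.35154237 -0.23693658] [ 0.35022861 -0.21721459] mid [ 0.35088549 -0.22707559]
0.36 23 264 286 [ 0.36094766 -0.23737411] [ 0.35949791 -0.21560841] mid [ 0.36022279 -0.22649126]
0.37 23 264 286 [ 0.37139135 -0.2368134 ] [ 0.36992944 -0.21486278] mid [ 0.37066039 -0.22583809]
0.38 23 264 286 [ 0.38104078 -0.23629533] [ 0.37956765 -0.21417386] mid [ 0.38030422 -0.22523459]
0.39 23 264 286 [ 0.3908416  -0.23576913] [ 0.38935707 -0.21347412] mid [ 0.39009934 -0.22462163]
0.4 23 264 286 [ 0.40079739 -0.23523461] [ 0.39930128 -0.21276333] mid [ 0.40004934 -0.22399897]
scene [(33, [273.0, 159.0]), (169, [284.0, 167.0]), (228, [298.0, 216.0]), (218, [300.0, 296.0])]
side [(517, [241.0, 189.0]), (70, [285.0, 208.0])]
```

```bash
python3 -c "
from h import *
W=cam('wrist'); a=cv2.imread('pics/w2raw.png'); g=cv2.cvtColor(a,cv2.COLOR_BGR2GRAY)
rows=np.flatnonzero(g[:,275]>150); print(rows[:3],rows[-3:])
print('end',atz(W,(275,rows[0]-.5),.013))
wid=[(r,int((g[r,180:380]>150).sum())) for r in range(130,300,6)]; print(wid)
# bowl ellipse from the scene and side pictures: check the rim
S=cam('scene');D=cam('side')
th=np.linspace(0,2*np.pi,13)[:-1]
b=cv2.imread('pics/p8raw.png'); b=cv2.cvtColor(b,cv2.COLOR_BGR2GRAY)
from scipy.optimize import minimize
def cost(p,img,C,ths):
  f=lambda r:np.array([img[int(round(v)),int(round(u))] for u,v in proj(C,[[p[0]+r*np.cos(t),p[1]+r*np.sin(t),.069] for t in ths])],float)
  return (f(.071)-f(.064)).mean()
for nm,img,C in(('scene',b,S),('side',cv2.cvtColor(cv2.imread('pics/p8s.png'),cv2.COLOR_BGR2GRAY),D)):
  ths=np.linspace(0,2*np.pi,120); 
  best=sorted((cost((x,y),img,C,ths),round(x,4),round(y,4)) for x in np.arange(.535,.565,.001) for y in np.arange(-.03,.01,.001))[:4]; print(nm,best)
"
```

```text
[0 1 2] [417 418 419]
end [ 0.22649597 -0.2337675   0.013     ]
[(130, 0), (136, 0), (142, 3), (148, 21), (154, 21), (160, 23), (166, 23), (172, 23), (178, 23), (184, 23), (190, 23), (196, 23), (202, 23), (208, 23), (214, 24), (220, 30), (226, 39), (232, 50), (238, 59), (244, 95), (250, 98), (256, 99), (262, 107), (268, 103), (274, 99), (280, 72), (286, 134), (292, 195), (298, 200)]
scene [(np.float64(-136.30833333333334), np.float64(0.553), np.float64(-0.02)), (np.float64(-129.56666666666666), np.float64(0.553), np.float64(-0.021)), (np.float64(-128.35), np.float64(0.554), np.float64(-0.02)), (np.float64(-127.29166666666667), np.float64(0.553), np.float64(-0.019))]
side [(np.float64(-26.866666666666667), np.float64(0.535), np.float64(-0.03)), (np.float64(-25.825), np.float64(0.553), np.float64(-0.013)), (np.float64(-25.608333333333334), np.float64(0.536), np.float64(-0.03)), (np.float64(-25.358333333333334), np.float64(0.535), np.float64(-0.029))]
```

{"op": "arm_command", "data": {
  "deltas": [
    [[0.3,-0.3,-2,0,0,0],[0.3,-0.33,-3,0,0,0],[0,0,-3,0,0,0],[0,0,-2.5,0,0,0],[0,0,-1.5,0,0,0],[0,0,-1,0,0,0],[0,0,-0.5,0,0,0],[0,0,-0.25,0,0,0],[0,0,0,0,0,0]]
  ]
}}

```text
t: 18.88
tool_pos: [0.4023, -0.2232, 0.0045]
orientation: [0.109, -3.139, 0.001]
force: [-0.2, -0.2, -0.4]
opening: 0.0931
gripper_force: 0.0
```

{"op": "arm_command", "data": {
  "deltas": [
    [[0,-0.05,-0.15,0,0,0],[0,0,0,0,0,0],[0,0,0,0,0,0],[0,0,0,0,0,0],[0,0,0,0,0,0],[0,0,0,0,0,0],[0,0,0,0,0,0],[0,0,0,0,0,0],[0,0,0,0,0,0],[0,0,0,0,0,0],[0,0,0,0,0,0],[0,0,0,0,0,0]]
  ],
  "gripper": -1,
  "squeeze": 60
}}

```text
t: 19.88
tool_pos: [0.4018, -0.2237, 0.0025]
orientation: [0.108, -3.138, -0.0]
force: [-0.1, 0.3, -0.2]
opening: 0.0217
gripper_force: 60.0
```

{"op": "arm_command", "data": {
  "deltas": [
    [[0,0,0,0,0,0],[0,0,0,0,0,0],[0,0,0,0,0,0],[0,0,0,0,0,0]]
  ]
}}

```text
t: 20.22
tool_pos: [0.4017, -0.2237, 0.0025]
orientation: [0.108, -3.138, -0.0]
force: [-0.4, 1.3, 1.3]
opening: 0.0215
gripper_force: 60.0
```

{"op": "arm_command", "data": {
  "deltas": [
    [[0,0,0.3,0,0,0],[0,0,0.8,0,0,0],[0,0,1.5,0,0,0],[0,0,2,0,0,0],[0,0,2,0,0,0],[0,0,2,0,0,0],[0,0,2,0,0,0],[0,0,2,0,0,0],[0,0,2,0,0,0],[0,0,2,0,0,0],[0,0,1.5,0,0,0],[0,0,0.8,0,0,0]]
  ]
}}

```text
t: 21.22
tool_pos: [0.4026, -0.2245, 0.1946]
orientation: [-0.108, 3.139, -0.004]
force: [-0.4, 0.5, -1.0]
opening: 0.0215
gripper_force: 60.0
```

{"op": "arm_command", "data": {
  "deltas": [
    [[0.2,0.7,0.1,0,-1.5,-0.2],[0.3,1.2,0.1,0,-1.5,-0.2],[0.4,1.4,0.1,0,-1.5,-0.2],[0.4,1.5,0.1,0,-1.5,-0.2],[0.4,1.5,0.1,0,-1.5,-0.2],[0.4,1.5,0.1,0,-1.5,-0.2],[0.4,1.5,0.1,0,-1.5,-0.2],[0.4,1.5,0.1,0,-1.5,-0.2],[0.4,1.5,0.1,0,-1.5,-0.2],[0.4,1.5,0.1,0,-1.5,-0.2],[0.4,1.5,0.1,0,-1.5,-0.2],[0.4,1.5,0.1,0,-1.5,-0.2]]
  ]
}}

```text
t: 22.22
tool_pos: [0.4465, -0.0551, 0.2032]
orientation: [-0.037, 2.829, -0.015]
force: [-0.1, -0.9, -1.8]
opening: 0.0215
gripper_force: 60.0
```

```bash
python3 -c "
from h import *
go([.461,-.0195,.205],down(.3,30))"
```

```text
t 22.22 d cm [1.45 3.56 0.18] rot [-7.2560e+01  1.1000e-01  1.6329e+02] alt [  1.  -12.1  -1. ] q [-0.31 -0.65  2.2   0.09  1.29 -1.92] F [-0.1 -0.9 -1.8]
```

{"op": "arm_command", "data": {
  "deltas": [
    [[0.15,0.6,0,0.1,-1.2,-0.1],[0.15,0.6,0,0.1,-1.2,-0.1],[0.15,0.6,0,0.1,-1.2,-0.1],[0.15,0.5,0,0.1,-1.2,-0.1],[0.15,0.4,0.05,0.1,-1.2,-0.1],[0.15,0.3,0.05,0.1,-1.2,-0.1],[0.15,0.2,0.05,0.1,-1.2,-0.1],[0.1,0.1,0,0.1,-1.2,-0.1],[0.1,0,0,0.1,-1.2,-0.1],[0.05,0,0,0.1,-1.1,-0.1],[0,0,0,0,0,0],[0,0,0,0,0,0]]
  ]
}}

```text
t: 23.22
tool_pos: [0.4602, -0.0231, 0.2046]
orientation: [-0.006, 2.622, 0.002]
force: [0.4, 0.9, -0.9]
opening: 0.0215
gripper_force: 60.0
```

```bash
python3 -c "
from h import *
go([.461,-.0195,.205],down(.3,30))
a=eyes.read_camera('scene');b=eyes.read_camera('side');w=eyes.read_camera('wrist')
for n,i in zip(('s','d','w'),(a,b,w)): cv2.imwrite(f'pics/f_{n}.png',i)
r=lambda i,y,x,h,w:cv2.resize(i[y:y+h,x:x+w],(400,300),interpolation=cv2.INTER_CUBIC)
cv2.imwrite('pics/f.png',np.vstack([np.hstack([r(a,140,200,120,160),r(b,80,170,150,200)]),np.hstack([r(a,130,180,210,280),r(w,0,0,420,560)])]))
"
```

```text
t 23.22 d cm [0.08 0.36 0.04] rot [  89.64    0.44 -156.06] alt [ 0.  -0.3  0. ] q [-0.28 -0.89  2.38  0.15  1.15 -1.88] F [ 0.4  0.9 -0.9]
```

View pics/f.png

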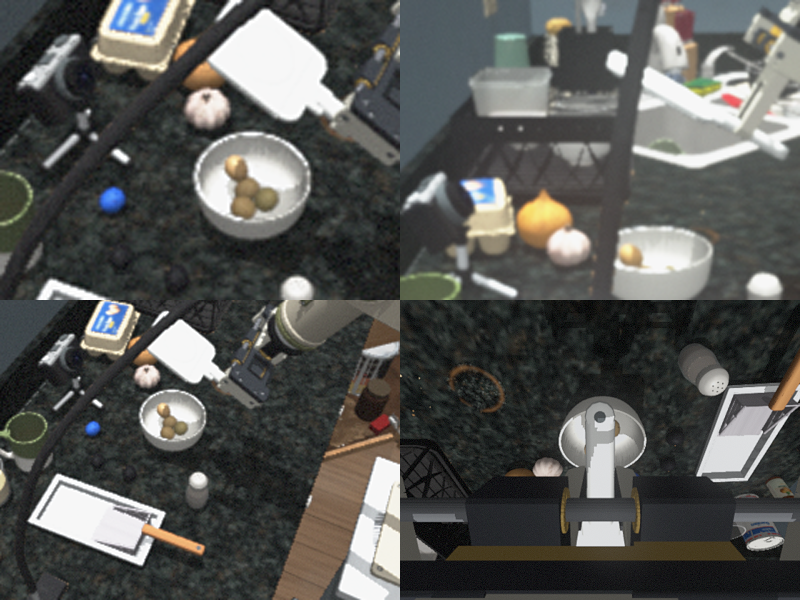

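All four potatoes are in the bowl (crop (235–265,165–205)). The mirror is held over it and nothing else has moved. Now I refine the bowl centre, mirror position and joint margin numerically.

```bash
python3 -c "
from h import *
s=monitor.read_state(); print(s['q'],s['tool_pos'])
S=cam('scene');D=cam('side');W=cam('wrist')
from scipy.ndimage import map_coordinates as mc
def fit(img,C,ths,nm):
  g=cv2.GaussianBlur(cv2.cvtColor(img,cv2.COLOR_BGR2GRAY).astype(np.float32),(0,0),.6)
  def f(x,y,r):
    p=proj(C,np.c_[x+r*np.cos(ths),y+r*np.sin(ths),np.full(len(ths),.069)]); return mc(g,[p[:,1],p[:,0]],order=1)
  b=min((np.median(f(x,y,.0705)-f(x,y,.0655)),x,y) for x in np.arange(.54,.565,.001) for y in np.arange(-.03,.0,.001)); print(nm,b)
T=np.radians
a=cv2.imread('pics/f_s.png');b=cv2.imread('pics/f_d.png');w=cv2.imread('pics/f_w.png')
fit(a,S,np.linspace(0,2*np.pi,180),'scene')
# visible parts only: side view looks along -y, near rim right half ; wrist: top part
fit(b,D,T(np.arange(90,270,3)),'side')
fit(w,W,np.r_[T(np.arange(130,165,2)),T(np.arange(195,230,2))],'wrist')
# predicted mirror in scene crop (x200,y140,*2.5)
Rt=R.from_rotvec(s['orientation']).as_matrix(); X=-Rt[:,0];Y=Rt[:,1];Z=-Rt[:,2]; 
P=s['tool_pos']+X*.1045-Z*.0025; print('P',P,'X',X,'Z',Z)
c=[P+X*i*.062+Y*j*.052+Z*.01 for i,j in((1,1),(1,-1),(-1,-1),(-1,1))]; print((proj(S,c)-[200,140])*2.5)
"
```

```text
[-0.27491652 -0.8925115   2.38208367  0.15045099  1.15262036 -1.87698418] [ 0.46067094 -0.02302148  0.2057235 ]
scene (np.float32(-87.50151), np.float64(0.553), np.float64(-0.01999999999999999))
side (np.float32(-40.474632), np.float64(0.553), np.float64(-0.01999999999999999))
wrist (np.float32(-61.202145), np.float64(0.556), np.float64(-0.01999999999999999))
P [ 0.55257511 -0.02253114  0.25552194] X [0.86756875 0.00464329 0.49729558] Z [-0.49729165 -0.00204753  0.86758102]
[[193.71903739  44.46055173]
 [238.67122073 -17.75804626]
 [329.96848165  57.63597948]
 [291.38732424 123.25479598]]
```

{"op": "arm_command", "data": {
  "deltas": [
    [[0.15,0.15,0,0,0.3,0],[0.15,0.15,0,0,0.3,0],[0,0,0,0,0,0],[0,0,0,0,0,0]]
  ]
}}

```text
t: 23.7
tool_pos: [0.4636, -0.0196, 0.2052]
orientation: [-0.008, 2.633, 0.002]
force: [-0.1, 0.4, -0.5]
opening: 0.0209
gripper_force: 60.0
```

```bash
python3 -c "
from h import *
s=monitor.read_state(); print(s['q'],s['tool_pos'],s['dq'].round(3))
b=eyes.read_camera('side');D=cam('side');a=eyes.read_camera('scene');S=cam('scene')
Rt=R.from_rotvec(s['orientation']).as_matrix(); X=-Rt[:,0];Y=Rt[:,1];Z=-Rt[:,2]; 
P=s['tool_pos']+X*.1045-Z*.0025; print('P',P,'tilt',np.degrees(np.arccos(Z[2])),'X',X)
# compare mirror silhouette with drop variants: mean whiteness inside / just outside predicted outline in scene
def score(img,C,dx,dy,pt):
  Q=R.from_rotvec(np.radians(-pt)*Y).as_matrix(); x=Q@X;z=Q@Z; p0=s['tool_pos']+x*(.1045+dx)-z*.0025+Y*dy
  f=lambda e:proj(C,[p0+x*i*(.062+e)+Y*j*(.052+e)*1.0+z*.01 for i,j in [(1,k) for k in np.linspace(-.7,.7,15)]+[(k,1) for k in np.linspace(-.7,.7,15)]+[(k,-1) for k in np.linspace(-.7,.7,15)]])
  g=cv2.cvtColor(img,cv2.COLOR_BGR2GRAY).astype(float)
  v=[np.array([g[int(round(q[1])),int(round(q[0]))] for q in f(e)]) for e in(.004,-.004)]
  return np.mean(np.clip(v[1]-v[0],-60,60))
r=sorted(((score(a,S,dx,dy,pt),dx,dy,pt) for dx in np.arange(-.008,.009,.002) for dy in np.arange(-.008,.009,.002) for pt in range(-12,13,2)),reverse=True)[:5]
for q in r: print(np.round(q,3))
print('side pred: far edge mid, handle end',(proj(D,[P+X*.062+Z*.005,P-X*.164+Z*.007])-[170,80])*2)
g=cv2.cvtColor(b,cv2.COLOR_BGR2GRAY); 
"
```

```text
[-0.25727449 -0.86346595  2.36495799  0.1391724   1.14965674 -1.85903667] [ 0.46360875 -0.0196221   0.20517277] [-0.005 -0.006  0.009  0.001  0.004 -0.005]
P [ 0.55608708 -0.01908174  0.25389613] tilt 29.153111535935924 X [0.87330611 0.00510539 0.48714512]
[5.2289e+01 2.0000e-03 6.0000e-03 2.0000e+00]
[5.16e+01 2.00e-03 8.00e-03 4.00e+00]
[5.1489e+01 2.0000e-03 2.0000e-03 0.0000e+00]
[ 5.1133e+01  2.0000e-03  0.0000e+00 -2.0000e+00]
[5.1044e+01 2.0000e-03 4.0000e-03 2.0000e+00]
side pred: far edge mid, handle end [[204.41870531  58.54640204]
 [382.73355664 154.33695698]]
```

```bash
python3 -c "
from plant import ticket
print(ticket.close_job())"
```

```text
the job is handed in; nothing more can be done
None
```

I handed the job in at about 24 s: all four potatoes are in the bowl, the scoop is back in the tray, and the mirror is held about 3 mm off the bowl's centre, 25 cm up, tilted 29° towards the camera; one risk is that joint 2 briefly read -0.8925 against its -0.89 limit before I moved it back to -0.863.

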